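Right the toppled solvent bottle and stopper it

TASK

The empty solvent bottle has been knocked over on the bench: tip it back up so that it stands on its hexagonal foot, close to where it fell. Then take the black stopper with the dip rod out of the beech block and put it back into the bottle's neck, rod first and pushed fully home, leaving the bottle standing and closed. Do not shove or knock over the other things on the bench.

Things in the scene. Friction and masses are not known exactly. Their poses are not given: they have to be found in the camera images.
- bottle: aluminium bottle, 110 mm tall, 0.42 kg, lying on its side. Heavy dark hexagonal foot 100 mm across flats, 14 mm thick; round body 56 mm diameter up to 74 mm, then shoulder and neck, lip 27 mm. At the start it lies on the foot's flat at its +x side, neck sloping down; the foot's upper flat is then a ledge about 100 mm high. Origin: centre of the foot's underside; z from foot to mouth
- bottle_mouth (a point): centre of the bottle's lip, 110 mm from the underside along the bottle's z. Open neck, 22 mm outside, bore 14 mm, flaring to 19 mm inside the lip; the bottle is hollow down to 16 mm above its underside
- bottle_foot (a point): centre of the upper face of the hexagonal foot, 14 mm from the underside along the bottle's z; the foot stands out 22 mm from the body at the flats
- stopper: black ribbed stopper cap, 32 mm diameter, 26 mm tall, about 40 g, with a white tapered plug (11 mm diameter, 10 mm long) and a steel dip rod (7 mm diameter) below. Stands in a hole of the beech block, may lean a few degrees. Origin: centre of the cap's underside, which comes to rest on the bottle's lip; z up through the cap; the rod reaches 75 mm below
- rod_tip (a point): lower end of the dip rod, 75 mm below the stopper's origin along its z axis
- tool_block: beech block fixed to the bench, 66 mm (x) by 120 mm (y) by 46 mm high, with two holes of 9.5 mm diameter, 36 mm deep, 32 mm to either side of its centre along its y axis; the stopper stands in the one at +y. Origin: centre of its underside
- relay: relay module, light grey stepped block standing up, 62x36x86 mm; leave it alone. Origin: centre of its underside
- marker_pen: white marker pen with black cap lying down, 135 mm long along its y axis; leave it alone. Origin: centre of its underside
- meter: hand multimeter lying on its back, 145 mm along its x axis, 75 mm wide, 44 mm high; leave it alone. Origin: centre of its underside
- circuit_board: green circuit board with parts, 60x85x16 mm; leave it alone. Origin: centre of its underside
Mind the look-alikes: they are no part of the job. Of the things like the bottle, leave any that is orange; of the rest the larger one is meant.

How it is judged:
By the outcome, as a careful person would: the job done as asked, in the order asked, and still so for the second after the job is handed in, with the robot touching nothing.
It also fails if it takes over 66 s, if anything falls off the work surface, if the arm or the gripper's body presses on something with over 40 N, if the wrist force passes 120 N, or if a joint passes its speed limit or range.

ROBOT

A 6-joint arm with a two-finger parallel gripper is mounted at the origin on a cart in front of the work surface, level with it; the furniture and walls round the work are solid. World frame = base frame: x ahead of the robot, y to its left, z up, the work surface at z = 0. Lengths are in m, angles in rad, forces in N, time in s.
With the tool pointing down it reaches from about 0.3 to 0.875 m from the base axis. Payload 6.4 kg.
Tool frame: the origin (TCP) lies on the centre line of the jaws, within the pads' length; the fingertips stand 8 mm ahead of it and the grasp point (between the pads) lies 11 mm behind it; z points along the fingers, y is the line along which they close (so a half turn about z gives the same grasp; the last joint's range is limited). The gripper opens to 85 mm and grips with 20 to 120 N. Pads are 22 mm wide; open, the fingers measure 114 mm over their backs; the gripper's body (76 mm by 85 mm) begins 54 mm behind the grasp point. The pads swing forward as they close: fully open they stand 13 mm farther back than shut.
Start: joints at [-1.532, 0.181, 1.607, -0, 1.354, -0.206], TCP at [0.139, -0.558, 0.239] pointing down, gripper open.
Joint ranges: [-2.99, 2.99], [-0.89, 2.07], [0.3, 2.58], [-1.14, 4.28], [0, 2.63], [-3.12, 3.12]. Speed limits (rad/s): [2.57, 2.57, 3.01, 3.14, 3.14, 3.14].

INTERFACE

Orientations are given as a unit quaternion [w, x, y, z].
In Python, from bench import ctrl gives the robot as it stands.
- The arm moves only by the shell command python3 -m handwheel 'ROWS' [OPENING]. ROWS is JSON, a list that holds one entry, the list of rows, each a list of 4 numbers: the shift along the tool's x, y, z each as a share of 20 cm, from -1 to 1, then the turn about the tool's z as a share of 1.5 rad, from -1 to 1. In form: [[[x, y, z, twist], ...]]. A call has 1 to 10 rows; each row is the pose to reach, as a shift and turn from the pose commanded when the call began, along the tool's axes at that moment; what a row does not reach only later rows make up. A row lasts 1/8 s, in which the tool goes at most 62.5 mm and 10.7 degrees, less where a joint would pass 70% of its speed; a pose out of reach is approached as far as the arm can. A call with a number of a shift or a turn outside -1 to 1 is refused whole. A call with a gripper value outside its range is refused whole. OPENING is the finger opening in mm, from 0 to 85.4, set as the call begins (- or left out, the last holds). The fingers move at their own pace and stop on an object; the grip force is fixed at half the most. Time passes only in rows, so rows that repeat a pose let the fingers close. It gives the time, the measured TCP pose, the force, the opening and the grip force at its end, in the units of the state.
- ctrl.get_obs(): the state, without advancing time (a new reading comes with each control period).
- ctrl.camera(name): name is "scene" or "top" or "wrist"; returns a dict with "color" (480x640x3 uint8, red, green, blue), "range_z" (480x640 float32, m along the optical axis (not along the pixel's ray), 0 where there is no reading), "K" (3x3 intrinsics, pixels), "pose" (4x4, takes a point from camera to world coordinates); the wrist camera has in their place "T_tool_cam" (4x4, takes a point from camera to tool coordinates, whose origin is the TCP and whose axes are the flange's). Camera axes: x right, y down, z forward; pixel columns grow to the right and rows downward; lengths in m; the calibration is good to about 2 mm. A picture is of the moment at which its call begins: read the wrist's pose just before it.
- ctrl.hand_in(): hands the job in; it is judged then, once.
The state is a dict: "time_s": time; "q": joint angles; "dq": joint speeds; "joint_efforts": joint torques, N m; "eef_pos": TCP position; "eef_rot": TCP orientation; "wrist_force": force on the tool from outside, world axes, zero at the start; "torque": the same for the moment, N m; "opening": opening from 0.0 (shut) to 1.0 (fully open); "grasp_force": force on a finger pad.
Only numpy, scipy, OpenCV 4.12 (cv2) and the standard library are available. Lean on these libraries where they do the work, as an engineer would, in place of code of your own. Each camera call takes 0.05 s, during which the arm holds its last target. There are 200 camera calls.

## Working session

There is one attempt and no reset: what is moved stays moved. The work goes in short steps, Python scripts to look and compute and a shell command to move; the robot and the scene stay as the last step left them, time stands still between calls to the robot, and variables do not carry over. Pictures are saved under pics/ and viewed, at most 10 in all, crops included, and the job is handed in when it is done.

```bash
mkdir -p pics; ls; cat > h.py <<'E'
from bench import ctrl
import numpy as np, cv2
def cloud(c,pose=None):
    K=c["K"];z=c["range_z"];v,u=np.mgrid[:480,:640]
    P=np.stack([(u-K[0,2])*z/K[0,0],(v-K[1,2])*z/K[1,1],z],-1)
    T=c["pose"] if pose is None else pose
    W=P@T[:3,:3].T+T[:3,3]; W[z<=0]=np.nan
    return W
E
python3 - <<'E'
from h import *
ims=[]
for n in("scene","top"):
    c=ctrl.camera(n); np.savez(n+"0.npz",**c); ims.append(c["color"][:,:,::-1])
    cv2.imwrite(f"pics/{n}0.png",ims[-1])
    print(n,c["pose"].round(3).tolist(),c["K"].round(1).tolist())
o=ctrl.get_obs();print(o)
E
```

```text
pics
scene [[-0.596, -0.431, 0.677, -0.174], [-0.803, 0.326, -0.5, 0.508], [-0.005, -0.842, -0.54, 0.616], [0.0, 0.0, 0.0, 1.0]] [[450.4, 0.0, 316.9], [0.0, 450.4, 242.7], [0.0, 0.0, 1.0]]
top [[-0.026, -0.981, 0.195, 0.209], [-1.0, 0.028, 0.007, -0.02], [-0.012, -0.194, -0.981, 1.675], [0.0, 0.0, 0.0, 1.0]] [[601.1, 0.0, 319.4], [0.0, 601.1, 233.7], [0.0, 0.0, 1.0]]
{'time_s': 0.1, 'q': array([-1.53229516e+00,  1.81497229e-01,  1.60788303e+00, -1.53285898e-05,
        1.35376972e+00, -2.06304297e-01]), 'dq': array([-0.00033903, -0.0012227 , -0.00343301,  0.00122207, -0.00050335,
       -0.00012738]), 'joint_efforts': array([-2.88348765e-04, -4.45877588e+01, -3.52238846e+01, -2.29807638e-04,
        4.18477124e-03, -5.11003719e-06]), 'eef_pos': array([ 0.13935303, -0.55737839,  0.23846915]), 'eef_rot': array([-7.76550735e-04,  9.92517631e-01,  1.22098918e-01,  5.77975027e-05]), 'wrist_force': array([-0.37350327,  0.41338276,  0.4110876 ]), 'torque': array([-0.04380083, -0.02925814,  0.01268073]), 'grasp_force': 0.0, 'opening': 1.0009912601048272}
```

View pics/scene0.png

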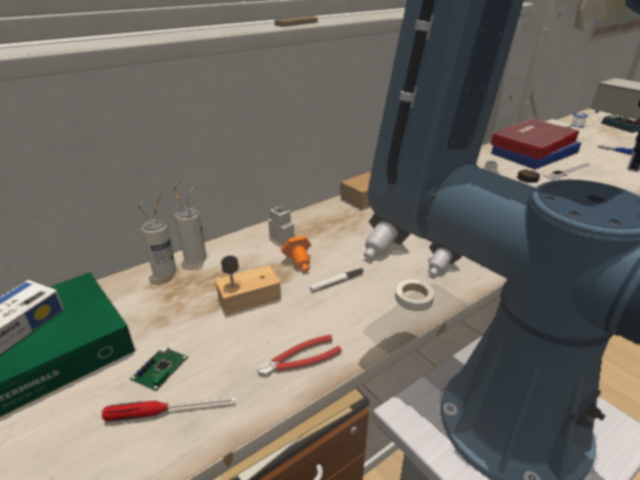

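View pics/top0.png

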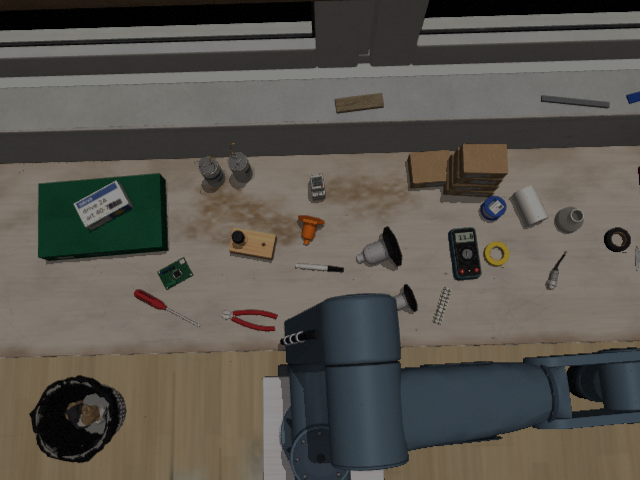

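The top view shows three bottle-like things: an orange one (310,228), a larger grey one (380,248) and a smaller grey one (405,298). The larger grey one fits, being neither orange nor the smaller grey. The stopper stands in the beech block at (238,238), and neither image conflicts with that. I'll confirm with a crop and measure.

```bash
cat > m.py <<'E'
from h import *
import sys
t=dict(np.load("top0.npz"));s=dict(np.load("scene0.npz"))
W=cloud(t);S=cloud(s)
img=cv2.resize(t["color"][190:330,210:430,::-1],None,fx=3.5,fy=3.5,interpolation=cv2.INTER_CUBIC)
cv2.imwrite("pics/crop.png",img)
for n,(u,v) in dict(bottle=(380,248),small=(405,298),orange=(310,228),block=(254,244),cap=(238,237),pen=(320,267),relay=(317,187)).items(): print(n,W[v,u].round(4))
print("bench",np.nanmedian(W[200:220,340:360,2]), np.nanmedian(S[330:345,180:230,2]))
# bottle points
P=np.concatenate([W[225:270,350:405].reshape(-1,3),S[215:262,355:410].reshape(-1,3)])
P=P[(P[:,2]>.004)&(P[:,2]<.12)]
np.save("bot.npy",P)
for nm,A,r in(("top",W,(225,270,350,405)),("scene",S,(215,262,355,410))):
    Q=A[r[0]:r[1],r[2]:r[3]].reshape(-1,3);Q=Q[(Q[:,2]>.006)&(Q[:,2]<.12)]
    print(nm,len(Q),Q.min(0).round(3),Q.max(0).round(3))
    for y in np.arange(-.26,-.05,.01):
        q=Q[abs(Q[:,1]-y)<.005]
        if len(q)>2: print(round(y,2),len(q),"x",q[:,0].min().round(3),q[:,0].max().round(3),"zmax",q[:,2].max().round(3))
E
python3 m.py
```

```text
bottle [ 0.4842 -0.1723  0.0681]
small [ 0.3485 -0.2347  0.0529]
orange [0.5502 0.0166 0.0431]
block [0.5088 0.172  0.0465]
cap [0.5171 0.2068 0.1108]
pen [ 0.4441 -0.008   0.0163]
relay [ 0.6571 -0.0061  0.0795]
bench -0.0008082381087155532 0.00015012215187848454
top 1026 [ 0.433 -0.244  0.006] [ 0.563 -0.094  0.103]
-0.24 9 x 0.464 0.533 zmax 0.014
-0.23 51 x 0.433 0.512 zmax 0.06
-0.22 82 x 0.437 0.535 zmax 0.082
-0.21 88 x 0.437 0.56 zmax 0.096
-0.2 105 x 0.443 0.547 zmax 0.103
-0.19 133 x 0.459 0.549 zmax 0.103
-0.18 111 x 0.449 0.543 zmax 0.099
-0.17 78 x 0.441 0.555 zmax 0.071
-0.16 85 x 0.45 0.535 zmax 0.066
-0.15 87 x 0.449 0.542 zmax 0.062
-0.14 79 x 0.436 0.562 zmax 0.061
-0.13 55 x 0.456 0.531 zmax 0.053
-0.12 35 x 0.456 0.563 zmax 0.032
-0.11 17 x 0.46 0.557 zmax 0.032
-0.1 8 x 0.471 0.557 zmax 0.009
-0.09 3 x 0.497 0.531 zmax 0.008
scene 1080 [ 0.434 -0.221  0.006] [ 0.545 -0.105  0.08 ]
-0.22 36 x 0.436 0.477 zmax 0.051
-0.21 92 x 0.434 0.482 zmax 0.061
-0.2 45 x 0.445 0.466 zmax 0.066
-0.19 93 x 0.457 0.544 zmax 0.075
-0.18 167 x 0.453 0.545 zmax 0.08
-0.17 94 x 0.451 0.523 zmax 0.076
-0.16 98 x 0.449 0.502 zmax 0.063
-0.15 90 x 0.447 0.496 zmax 0.061
-0.14 109 x 0.448 0.498 zmax 0.056
-0.13 134 x 0.451 0.496 zmax 0.053
-0.12 80 x 0.453 0.489 zmax 0.049
-0.11 42 x 0.451 0.476 zmax 0.026
```

View pics/crop.png

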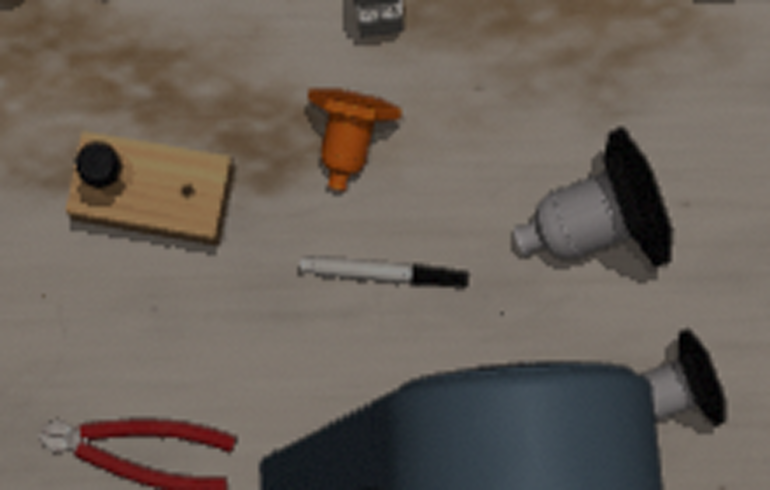

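Crop: the larger grey bottle with the black foot is at crop (590,210), its neck at (522,240). The small twin is at (670,385) and the orange one at (350,140). The stopper cap is at (98,165). I'll bring the wrist camera over the bottle.

```bash
python3 -m handwheel '[[[0.9,-0.7,-0.2,-1],[0.9,-0.7,-0.2,-1],[0.9,-0.7,-0.2,-1],[0.9,-0.7,-0.2,-1],[0.9,-0.7,-0.2,-1],[0.9,-0.7,-0.2,-1],[0.9,-0.7,-0.2,-1],[0.9,-0.7,-0.2,-1],[0.9,-0.7,-0.2,-1]]]' 85
cat >> h.py <<'E'
from scipy.spatial.transform import Rotation as R
def tool():
    o=ctrl.get_obs();q=o["eef_rot"];T=np.eye(4);T[:3,:3]=R.from_quat([q[1],q[2],q[3],q[0]]).as_matrix();T[:3,3]=o["eef_pos"];return T
def yaw(T): return np.degrees(np.arctan2(T[1,0],T[0,0]))
def go(target,yw=None):
    "print shares for a TCP target in the present tool axes"
    T=tool();d=T[:3,:3].T@(np.array(target)-T[:3,3])/.2
    tw=0 if yw is None else -np.radians((yw-yaw(T)+180)%360-180)/1.5
    print("tcp",T[:3,3].round(4),"yaw",yaw(T).round(2),"shares",d.round(3),"twist",np.round(tw,3))
def wrist(name):
    T=tool();c=ctrl.camera("wrist");c["pose"]=T@c["T_tool_cam"]
    cv2.imwrite(f"pics/{name}.png",c["color"][:,:,::-1]);np.savez(name+".npz",**c);return c
E
python3 - <<'E'
from h import *
c=ctrl.camera("wrist");print(c["T_tool_cam"].round(3),c["K"].round(1),ctrl.get_obs()["q"].round(3))
go([.45,-.2,.30],111)
E
```

```text
time_s: 1.23
eef_pos: [0.28, -0.3782, 0.279]
eef_rot: [-0.0, 0.644, 0.765, 0.0]
wrist_force: [0.2, 0.3, -0.3]
opening: 0.995
grasp_force: 0.0
[[ 0.    -0.958 -0.286  0.073]
 [ 1.    -0.     0.001  0.   ]
 [-0.001 -0.286  0.958 -0.136]
 [ 0.     0.     0.     1.   ]] [[424.2   0.  317.8]
 [  0.  424.2 232.8]
 [  0.    0.    1. ]] [-1.187 -0.093  1.81   0.     1.425 -1.357]
tcp [ 0.28   -0.3782  0.279 ] yaw 99.74 shares [ 0.735  0.989 -0.105] twist -0.131
```

```bash
python3 -m handwheel '[[[0.75,1,-0.1,-0.13],[0.75,1,-0.1,-0.13],[0.75,1,-0.1,-0.13],[0.75,1,-0.1,-0.13],[0.75,1,-0.1,-0.13],[0.75,1,-0.1,-0.13],[0.75,1,-0.1,-0.13]]]'
python3 - <<'E'
from h import *
c=wrist("w1");W=cloud(c);ok=(W[...,2]>.006)
print(tool()[:3,3], c["pose"][:3,3].round(3))
E
```

```text
time_s: 2.15
eef_pos: [0.4503, -0.1971, 0.299]
eef_rot: [-0.0, 0.567, 0.824, -0.0]
wrist_force: [0.0, 0.1, -0.8]
opening: 0.992
grasp_force: 0.0
[ 0.45027886 -0.1972379   0.29907222] [ 0.424 -0.129  0.435]
```

View pics/w1.png

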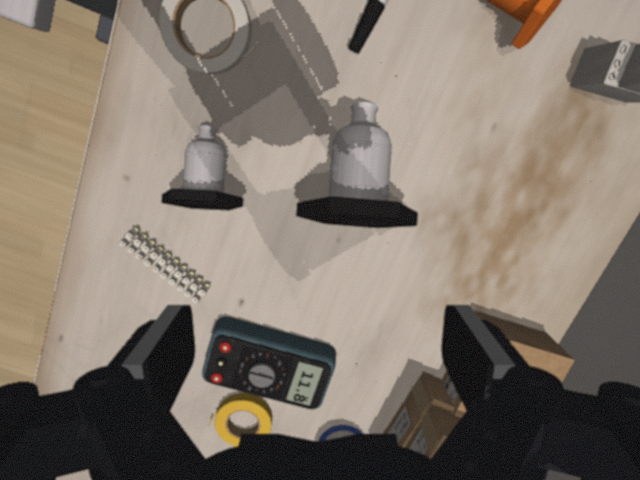

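Wrist view: the bottle's foot is at (357,212) and its lip at (365,103). The small twin is at (204,165). I'll fit the bottle model to the depth clouds.

```bash
cat > fit.py <<'E'
from h import *
from scipy.optimize import least_squares
PL=np.array([(0,0),(53,0),(53,14),(28,14),(28,74),(11,90),(11,103),(13.5,103),(13.5,110),(0,110)])/1000
def res(p,Q):
    x,y,z,yw,ti=p;a=np.array([np.cos(ti)*np.cos(yw),np.cos(ti)*np.sin(yw),np.sin(ti)])
    d=Q-[x,y,z];h=d@a;r=np.linalg.norm(d-h[:,None]*a,axis=1);q=np.stack([r,h],-1)[:,None]
    A,B=PL[:-1],PL[1:];t=np.clip(((q-A)*(B-A)).sum(-1)/((B-A)**2).sum(-1),0,1)
    return np.linalg.norm(q-A-t[...,None]*(B-A),axis=-1).min(1)
def fit(Q,p0,tol=.015):
    p=np.array(p0,float)
    for k in range(4):
        q=Q[res(p,Q)<(tol*2 if k==0 else tol)]
        s=least_squares(res,p,args=(q,),loss="soft_l1",f_scale=.002);p=s.x
    a=np.array([np.cos(p[4])*np.cos(p[3]),np.cos(p[4])*np.sin(p[3]),np.sin(p[4])])
    print("foot",p[:3].round(4),"yaw,tilt",np.degrees(p[3:]).round(1),"lip",(p[:3]+.11*a).round(4),len(q),"mean",res(p,q).mean().round(4))
    return p
E
python3 - <<'E'
from fit import *
p0=[.5,-.21,.055,np.radians(111),-.36]
for n in("w1","top0","scene0"):
    Q=cloud(dict(np.load(n+".npz"))).reshape(-1,3);Q=Q[(Q[:,2]>.006)&(Q[:,2]<.12)&(np.linalg.norm(Q[:,:2]-[.485,-.17],axis=1)<.12)]
    print(n,len(Q));p=fit(Q,p0)
E
```

```text
w1 7995
foot [ 0.4944 -0.2109  0.0526] yaw,tilt [106.3 -20.8] lip [ 0.4656 -0.1122  0.0135] 7746 mean 0.001
top0 1193
foot [ 0.4948 -0.214   0.0518] yaw,tilt [106.1 -21.1] lip [ 0.4663 -0.1155  0.0122] 960 mean 0.0021
scene0 1099
foot [ 0.4872 -0.2065  0.045 ] yaw,tilt [ 99.4 -16.3] lip [ 0.4699 -0.1023  0.0142] 1084 mean 0.002
```

```bash
python3 - <<'E'
from h import *
go([.467,-.115,.11],106.3)
E
```

```text
tcp [ 0.4503 -0.1972  0.2991] yaw 110.95 shares [0.354 0.226 0.945] twist 0.054
```

```bash
python3 -m handwheel '[[[0.354,0.226,0.5,0.054],[0.354,0.226,0.945,0.054],[0.354,0.226,0.945,0.054],[0.354,0.226,0.945,0.054],[0.354,0.226,0.945,0.054],[0.354,0.226,0.945,0.054]]]' 60
python3 - <<'E'
from h import *
go([.467,-.115,.011],106.3)
E
```

```text
time_s: 2.95
eef_pos: [0.4684, -0.1152, 0.1116]
eef_rot: [0.001, 0.599, 0.801, 0.0]
wrist_force: [0.7, 1.1, 0.2]
opening: 0.703
grasp_force: 0.0
tcp [ 0.4684 -0.1152  0.1116] yaw 106.41 shares [ 0.004 -0.007  0.503] twist 0.001
```

```bash
python3 -m handwheel '[[[0,0,0.25,0],[0,0,0.4,0],[0,0,0.46,0],[0,0,0.495,0],[0,0,0.495,0]]]'
python3 -m handwheel '[[[0,0,0,0],[0,0,0,0],[0,0,0,0],[0,0,0,0],[0,0,0,0],[0,0,0,0]]]' 10
```

```text
time_s: 3.58
eef_pos: [0.4685, -0.1143, 0.0122]
eef_rot: [0.001, 0.598, 0.801, 0.0]
wrist_force: [0.0, -0.6, 1.2]
opening: 0.701
grasp_force: 0.0
time_s: 4.32
eef_pos: [0.4687, -0.1141, 0.0125]
eef_rot: [0.001, 0.598, 0.801, 0.0]
wrist_force: [-1.2, 0.3, 6.6]
opening: 0.316
grasp_force: 58.0
```

```bash
python3 - <<'E'
import numpy as np
l=107
def f(a):
    a=np.radians(a);p,L=(0,l-14) if a<0 else (-14,l)
    return np.array([p+L*np.cos(a)-50*np.sin(a),L*np.sin(a)+50*np.cos(a)])
s=f(-20.8)
for a in[-15,-10,-5,0,7,14,21,28,34,40,46,52,58,64,70,75,80,84,87,90]: print(a,((f(a)-s)/200*[1,-1]).round(3))
E
```

```text
-15 [-0.01  -0.053]
-10 [-0.022 -0.097]
-5 [-0.038 -0.14 ]
0 [-0.058 -0.181]
7 [-0.093 -0.245]
14 [-0.135 -0.303]
21 [-0.184 -0.357]
28 [-0.238 -0.403]
34 [-0.29  -0.438]
40 [-0.344 -0.467]
46 [-0.402 -0.49 ]
52 [-0.461 -0.507]
58 [-0.522 -0.518]
64 [-0.584 -0.522]
70 [-0.645 -0.52 ]
75 [-0.696 -0.513]
80 [-0.747 -0.502]
84 [-0.786 -0.49 ]
87 [-0.815 -0.479]
90 [-0.843 -0.466]
```

```bash
python3 -m handwheel '[[[-0.01,0,-0.053,0],[-0.022,0,-0.097,0],[-0.038,0,-0.14,0],[-0.058,0,-0.181,0],[-0.093,0,-0.245,0],[-0.135,0,-0.303,0],[-0.184,0,-0.357,0],[-0.184,0,-0.357,0]]]'
python3 - <<'E'
from h import *
c=ctrl.camera("scene");np.savez("s1.npz",**c);a=cv2.resize(c["color"][180:300,320:480,::-1],None,fx=2.5,fy=2.5)
b=cv2.resize(wrist("w2")["color"][:,:,::-1],(400,300));cv2.imwrite("pics/tip.png",np.hstack([a,b]))
print(tool()[:3,3].round(4))
E
```

```text
time_s: 5.32
eef_pos: [0.4793, -0.1504, 0.0841]
eef_rot: [0.001, 0.599, 0.801, 0.0]
wrist_force: [-1.2, 1.2, 0.4]
opening: 0.299
grasp_force: 58.2
[ 0.4785 -0.1492  0.0829]
```

View pics/tip.png

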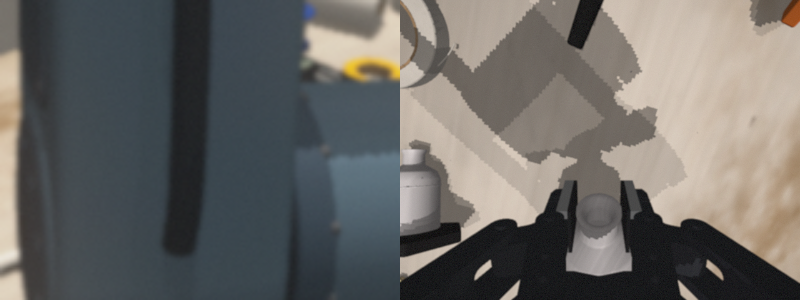

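The wrist view shows the mouth at (600,212), held between the pads and swinging up. I'll carry on with the arc.

```bash
python3 -m handwheel '[[[-0.054,0,-0.046,0],[-0.106,0,-0.081,0],[-0.16,0,-0.11,0],[-0.218,0,-0.133,0],[-0.277,0,-0.15,0],[-0.338,0,-0.161,0],[-0.4,0,-0.165,0],[-0.461,0,-0.163,0],[-0.512,0,-0.156,0],[-0.563,0,-0.145,0]]]'
python3 - <<'E'
from fit import *
c=wrist("w3");print(tool()[:3,3].round(4));Q=cloud(c).reshape(-1,3)
Q=Q[(Q[:,2]>.006)&(Q[:,2]<.13)&(np.linalg.norm(Q[:,:2]-[.5,-.19],axis=1)<.12)]
print(len(Q));fit(Q,[.51,-.225,.01,np.radians(106),1.3])
E
```

```text
time_s: 6.68
eef_pos: [0.5102, -0.2571, 0.1113]
eef_rot: [-0.001, 0.598, 0.801, 0.0]
wrist_force: [-0.3, 6.5, 6.6]
opening: 0.114
grasp_force: 3.7
[ 0.5104 -0.2579  0.1113]
22960
foot [ 0.5084 -0.2386  0.0166] yaw,tilt [131.2  88.7] lip [ 0.5068 -0.2367  0.1266] 20137 mean 0.0042
```

View pics/w3.png

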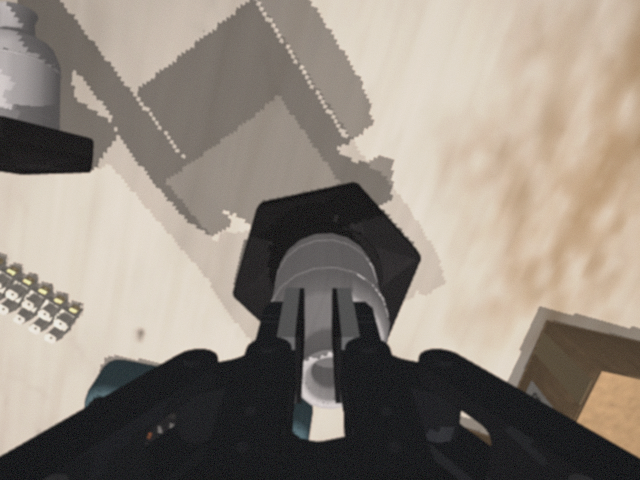

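The wrist view shows the lip at (325,378) behind the pads, with the foot around (330,250). The lip seems to have slipped out of the pads and is being pushed. I'll check the pose using only the foot and body points before I back off.

```bash
python3 - <<'E'
from fit import *
W=cloud(dict(np.load("w3.npz")))
for u,v in[(350,192),(250,210),(412,258),(240,290),(325,240),(325,262),(325,280),(322,355),(322,375),(335,392),(310,392),(325,425),(300,300),(285,330),(360,330)]: print((u,v),W[v,u].round(4))
E
```

```text
(350, 192) [ 0.5198 -0.2249  0.0166]
(250, 210) [ 0.468  -0.2547  0.0015]
(412, 258) [ 0.5661 -0.2516  0.0165]
(240, 290) [ 0.4753 -0.2997  0.016 ]
(325, 240) [ 0.513  -0.2508  0.0321]
(325, 262) [ 0.5126 -0.2516  0.0638]
(325, 280) [ 0.513  -0.2538  0.0797]
(322, 355) [ 0.5159 -0.2692  0.1125]
(322, 375) [ 0.5212 -0.2864  0.0988]
(335, 392) [ 0.5172 -0.2616  0.1425]
(310, 392) [ 0.5165 -0.2869  0.1107]
(325, 425) [ 5.559e-01 -3.912e-01 -3.000e-04]
(300, 300) [ 0.5017 -0.2476  0.1185]
(285, 330) [ 0.4983 -0.2484  0.1386]
(360, 330) [ 0.5208 -0.2458  0.1317]
```

The bottle is already upright, with its lip at z ≈ 0.112. It toppled early and slid out of the jaws. I'll back away along +x of the tool, then go up.

```bash
python3 -m handwheel '[[[0.05,0,0,0],[0.1,0,0,0],[0.2,0,-0.1,0],[0.3,0,-0.5,0],[0.4,0,-0.8,0],[0.4,0,-0.8,0],[0.4,0,-0.8,0]]]'
python3 - <<'E'
from fit import *
c=wrist("w4");Q=cloud(c).reshape(-1,3)
Q=Q[(Q[:,2]>.006)&(Q[:,2]<.13)&(np.linalg.norm(Q[:,:2]-[.52,-.28],axis=1)<.1)]
print(len(Q));fit(Q,[.52,-.28,.0,np.radians(106),1.55])
c=ctrl.camera("top");np.savez("t1.npz",**c);Q=cloud(c).reshape(-1,3)
Q=Q[(Q[:,2]>.006)&(Q[:,2]<.13)&(np.linalg.norm(Q[:,:2]-[.52,-.28],axis=1)<.1)];fit(Q,[.52,-.28,.0,np.radians(106),1.55])
t=dict(np.load("top0.npz"));P=cloud(t).reshape(-1,3)
m=(abs(P[:,0]-.517)<.04)&(abs(P[:,1]-.207)<.04)&(P[:,2]>.095)&(P[:,2]<.14);q=P[m];print("cap",len(q),q.min(0),q.max(0),q.mean(0))
go([.52,.12,.28],90)
E
```

```text
time_s: 7.6
eef_pos: [0.4881, -0.1796, 0.2738]
eef_rot: [0.002, 0.598, 0.802, 0.0]
wrist_force: [-0.4, -0.3, -0.1]
opening: 0.116
grasp_force: 0.0
6625
foot [ 0.5212 -0.2773  0.0023] yaw,tilt [111.7  88.5] lip [ 0.5202 -0.2747  0.1123] 6428 mean 0.0012
foot [ 0.5219 -0.2802  0.0011] yaw,tilt [177.9  88.8] lip [ 0.5196 -0.2801  0.1111] 355 mean 0.0027
cap 131 [0.50459057 0.19246051 0.09578694] [0.53737896 0.22608974 0.11887543] [0.51967565 0.20827334 0.1084022 ]
tcp [ 0.4869 -0.1796  0.2706] yaw 106.54 shares [ 1.389  0.585 -0.047] twist 0.192
```

Both views put the bottle upright at (0.521, -0.278) with its lip at 0.111. Now the stopper.

```bash
python3 -m handwheel '[[[0.9,0.3,-0.1,0.1],[0.9,0.3,-0.1,0.1],[0.9,0.3,-0.1,0.1],[0.9,0.3,-0.1,0.1],[0.9,0.3,-0.1,0.1],[0.9,0.3,-0.1,0.1]]]' 60
python3 -m handwheel '[[[0.9,0.13,0,0],[0.9,0.13,0,0],[0.9,0.13,0,0],[0.9,0.13,0,0],[0.9,0.13,0,0],[0.9,0.13,0,0]]]'
python3 - <<'E'
from h import *
c=wrist("w5");W=cloud(c);m=(abs(W[...,0]-.52)<.05)&(abs(W[...,1]-.208)<.05)
print(tool()[:3,3].round(4),yaw(tool()))
m1=m&(W[...,2]>.07)&(W[...,2]<.14);q=W[m1];v,u=np.where(m1);print(len(q),q.min(0).round(4),q.max(0).round(4),u.min(),u.max(),v.min(),v.max())
E
```

```text
time_s: 8.45
eef_pos: [0.4935, 0.008, 0.2906]
eef_rot: [-0.001, 0.657, 0.754, -0.001]
wrist_force: [0.0, -1.0, 0.8]
opening: 0.705
grasp_force: 0.0
time_s: 9.2
eef_pos: [0.4952, 0.1894, 0.2914]
eef_rot: [-0.0, 0.658, 0.753, -0.0]
wrist_force: [-0.5, -0.6, 0.9]
opening: 0.702
grasp_force: 0.0
[0.4952 0.1895 0.2916] 97.74509046149915
1586 [0.5033 0.1957 0.0891] [0.5374 0.2297 0.1145] 331 376 156 202
```

View pics/w5.png

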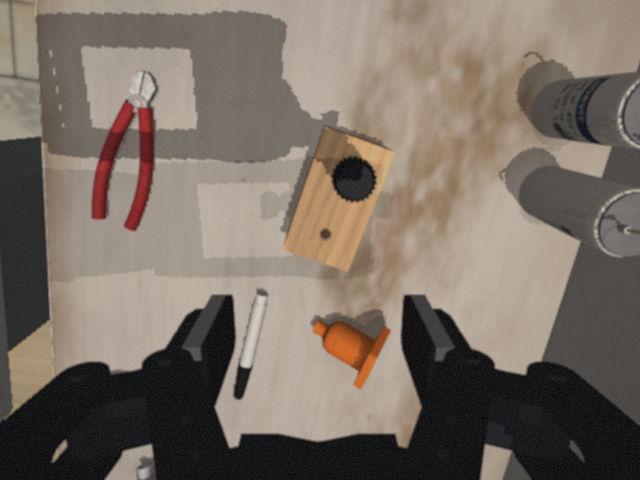

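Wrist view: the cap is at (354,179), the free hole at (325,234), and the block runs from (323,126) to (350,270). I'll fit the cap's tilt and position.

```bash
python3 - <<'E'
from h import *
W=cloud(dict(np.load("w5.npz")));m=(abs(W[...,0]-.52)<.05)&(abs(W[...,1]-.208)<.05)
q=W[m&(W[...,2]>.07)&(W[...,2]<.14)]
# top face: RANSAC-light plane on the top points
t=q[q[:,2]>np.percentile(q[:,2],60)-.004]
for _ in range(6):
    A=np.c_[t[:,:2]-[.52,.21],np.ones(len(t))];k=np.linalg.lstsq(A,t[:,2],rcond=None)[0]
    r=q[:,2]-np.c_[q[:,:2]-[.52,.21],np.ones(len(q))]@k;t=q[abs(r)<.0015]
n=np.array([-k[0],-k[1],1]);n/=np.linalg.norm(n)
c2,rad=cv2.minEnclosingCircle(((t[:,:2]-[.52,.21])*1000).astype(np.float32))
top=np.array([.52+c2[0]/1e3,.21+c2[1]/1e3,k[2]]);top[2]+=k[:2]@(top[:2]-[.52,.21])
print("normal",n.round(3),"top",top.round(4),"rad",rad,len(t),"std",r[abs(r)<.0015].std())
o=top-.026*n;print("origin",o.round(4),"tip",(o-.075*n).round(4))
# block
b=W[(abs(W[...,0]-.51)<.1)&(abs(W[...,1]-.18)<.1)&(abs(W[...,2]-.046)<.004)]
r=cv2.minAreaRect((b[:,:2]*1000).astype(np.float32));print(r,np.median(b[:,2]))
print("free hole",W[234,325].round(4))
E
```

```text
normal [0.001 0.003 1.   ] top [0.5203 0.213  0.1122] rad 15.0419282913208 1116 std 0.0006534199104290106
origin [0.5203 0.2129 0.0862] tip [0.5202 0.2126 0.0112]
((514.0922241210938, 181.05799865722656), (120.50227355957031, 66.32731628417969), 78.51209259033203) 0.04745406489748252
free hole [0.509  0.1454 0.0332]
```

```bash
python3 - <<'E'
from h import *
go([.5203,.2128,.17])
E
```

```text
tcp [0.4952 0.1895 0.2916] yaw 97.75 shares [0.099 0.14  0.608] twist 0
```

```bash
python3 -m handwheel '[[[0.099,0.14,0.3,0],[0.099,0.14,0.608,0],[0.099,0.14,0.608,0],[0.099,0.14,0.608,0],[0.099,0.14,0.608,0],[0.099,0.14,0.608,0]]]' 60
python3 - <<'E'
from h import *
go([.5203,.2128,.092])
E
```

```text
time_s: 10.0
eef_pos: [0.5212, 0.2148, 0.1726]
eef_rot: [0.001, 0.657, 0.754, 0.002]
wrist_force: [-0.2, -0.1, 0.5]
opening: 0.7
grasp_force: 0.0
tcp [0.5212 0.2148 0.1726] yaw 97.9 shares [-0.009 -0.008  0.403] twist 0
```

```bash
python3 -m handwheel '[[[-0.009,-0.005,0.2,0],[-0.009,-0.005,0.32,0],[-0.009,-0.005,0.38,0],[-0.009,-0.005,0.4,0],[-0.009,-0.005,0.4,0],[-0.009,-0.005,0.4,0]]]'
python3 -m handwheel '[[[0,0,0,0],[0,0,0,0],[0,0,0,0],[0,0,0,0],[0,0,0,0],[0,0,0,0]]]' 15
```

```text
time_s: 10.75
eef_pos: [0.5199, 0.213, 0.0912]
eef_rot: [0.001, 0.657, 0.754, 0.001]
wrist_force: [-0.6, -0.5, 0.3]
opening: 0.704
grasp_force: 0.0
time_s: 11.5
eef_pos: [0.5195, 0.2129, 0.0905]
eef_rot: [0.0, 0.657, 0.754, 0.0]
wrist_force: [0.1, 0.3, 5.5]
opening: 0.351
grasp_force: 59.2
```

```bash
python3 -m handwheel '[[[0,0,-0.1,0],[0,0,-0.3,0],[0,0,-0.6,0],[0,0,-0.9,0],[0,0,-0.95,0],[0,0,-0.95,0]]]'
python3 -m handwheel '[[[-0.2,0,0,0],[-0.45,0,0,0],[-0.7,0,0,0],[-0.95,0,0,0],[-1,0,0,0],[-1,0,0,0]]]'
python3 - <<'E'
from h import *
go([.521,-.20,.27])
E
```

```text
time_s: 12.25
eef_pos: [0.519, 0.2128, 0.2799]
eef_rot: [0.0, 0.657, 0.754, 0.0]
wrist_force: [0.4, -0.5, -0.8]
opening: 0.348
grasp_force: 60.4
time_s: 13.0
eef_pos: [0.5457, 0.0145, 0.2778]
eef_rot: [-0.002, 0.657, 0.754, -0.001]
wrist_force: [0.1, 0.1, -0.1]
opening: 0.354
grasp_force: 60.4
tcp [0.5457 0.0145 0.2778] yaw 97.81 shares [-1.046 -0.268  0.038] twist 0
```

```bash
python3 -m handwheel '[[[-0.25,-0.27,0,0],[-0.5,-0.27,0,0],[-0.75,-0.27,0,0],[-1,-0.27,0,0],[-1,-0.27,0,0],[-1,-0.27,0,0],[-1,-0.27,0,0]]]'
python3 - <<'E'
from fit import *
T=tool();c=wrist("w6");W=cloud(c);Q=W.reshape(-1,3)
B=Q[(Q[:,2]>.006)&(Q[:,2]<.12)&(np.linalg.norm(Q[:,:2]-[.52,-.28],axis=1)<.08)]
fit(B,[.521,-.278,.0,np.radians(106),1.55])
L=B[(abs(B[:,2]-.111)<.006)&(np.linalg.norm(B[:,:2]-[.521,-.278],axis=1)<.02)];print("lip",len(L),L.min(0).round(4),L.max(0).round(4))
P=(Q-T[:3,3])@T[:3,:3]
m=(abs(P[:,:2])<.02).all(1)
for z0 in np.arange(.0,.09,.01):
    q=P[m&(P[:,2]>z0)&(P[:,2]<z0+.01)]
    if len(q): print(z0.round(3),len(q),"x",q[:,0].max().round(4),np.median(q[:,0]).round(4),"y",q[:,1].min().round(4),q[:,1].max().round(4),np.median(q[:,1]).round(4))
print("maxz",P[m&(P[:,2]<.12),2].max(),T[:3,3])
cv2.imwrite("pics/w6c.png",c["color"][:,:,::-1])
E
```

```text
time_s: 13.88
eef_pos: [0.5207, -0.1889, 0.2798]
eef_rot: [-0.0, 0.656, 0.755, 0.0]
wrist_force: [-0.5, 0.6, 0.1]
opening: 0.348
grasp_force: 60.4
foot [ 0.5209 -0.2769  0.0018] yaw,tilt [115.1  89.5] lip [ 0.5205 -0.276   0.1118] 5101 mean 0.0009Traceback (most recent call last):
  File "<stdin>", line 5, in <module>
    return umr_minimum(a, axis, None, out, keepdims, initial, where)
ValueError: zero-size array to reduction operation minimum which has no identity
```

```bash
python3 - <<'E'
from fit import *
T=tool();c=dict(np.load("w6.npz"));Q=cloud(c).reshape(-1,3)
P=(Q-T[:3,3])@T[:3,:3];m=(abs(P[:,:2])<.02).all(1)
for z0 in np.arange(-.02,.09,.01):
    q=P[m&(P[:,2]>z0)&(P[:,2]<z0+.01)]
    if len(q): print(z0.round(3),len(q),"x",q[:,0].max().round(4),np.median(q[:,0]).round(4),"y",q[:,1].min().round(4),q[:,1].max().round(4),np.median(q[:,1]).round(4))
print("maxz",P[m&(P[:,2]<.12),2].max());go([.521,-.277,.22])
E
```

```text
-0.02 2967 x 0.0172 0.012 y -0.02 0.02 -0.0002
-0.01 1473 x 0.0171 0.0127 y -0.02 0.02 -0.0002
0.0 337 x 0.0169 0.0123 y -0.0198 0.0198 0.0004
0.03 71 x 0.0036 0.0029 y -0.0026 0.0036 0.0005
0.04 119 x 0.0036 0.0026 y -0.0027 0.0038 0.0005
0.05 107 x 0.0037 0.0027 y -0.0029 0.004 0.0005
0.06 89 x 0.0036 0.0027 y -0.0025 0.0041 0.0006
0.07 50 x 0.0034 0.0028 y -0.0026 0.0038 0.0006
maxz 0.07740698899991474
tcp [ 0.5207 -0.1891  0.28  ] yaw 98.03 shares [-0.435 -0.06   0.3  ] twist 0
```

View pics/w6.png

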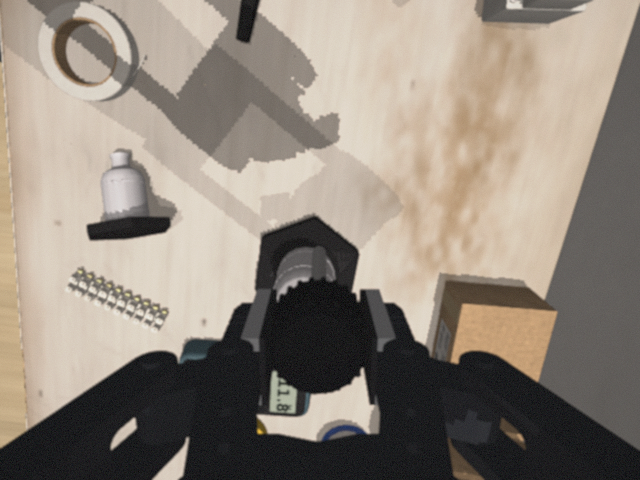

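Wrist view: the rod is straight under the cap at (320,255), and the bottle's foot is upright behind it at (305,245). The rod axis lies within 1 mm of the tool axis and its tip is about 78 mm below the TCP.

```bash
python3 -m handwheel '[[[-0.2,-0.062,0,0],[-0.4,-0.062,0,0],[-0.435,-0.062,0.1,0],[-0.435,-0.062,0.35,0],[-0.435,-0.062,0.35,0],[-0.435,-0.062,0.35,0],[-0.435,-0.062,0.35,0]]]'
python3 - <<'E'
from fit import *
T=tool();c=wrist("w7");W=cloud(c);P=(W.reshape(-1,3)-T[:3,3])@T[:3,:3]
# what the camera sees round the lip
m=(abs(P[:,:2])<.03).all(1)&(P[:,2]>.06)&(P[:,2]<.12)
for z0 in np.arange(.06,.12,.005):
    q=P[m&(P[:,2]>=z0)&(P[:,2]<z0+.005)]
    if len(q)>5: print(z0.round(3),len(q),"x",q[:,0].min().round(4),q[:,0].max().round(4),"y",q[:,1].min().round(4),q[:,1].max().round(4),np.median(q[:,1]).round(4))
cv2.imwrite("pics/w7c.png",cv2.resize(c["color"][150:350,220:420,::-1],(600,600),interpolation=cv2.INTER_CUBIC));go([.521,-.277,.19])
B=W.reshape(-1,3);B=B[(B[:,2]>.006)&(B[:,2]<.113)&(np.linalg.norm(B[:,:2]-[.52,-.28],axis=1)<.08)]
fit(B,[.521,-.278,.0,np.radians(106),1.55])
E
```

```text
time_s: 14.8
eef_pos: [0.5215, -0.279, 0.2125]
eef_rot: [0.002, 0.656, 0.754, 0.0]
wrist_force: [-0.6, -0.7, 0.1]
opening: 0.351
grasp_force: 60.4
0.06 52 x -0.0002 0.0033 y -0.0024 0.0041 0.0008
0.065 41 x -0.0002 0.0033 y -0.0025 0.0041 0.0006
0.07 39 x 0.0006 0.0035 y -0.0025 0.0038 0.0006
0.075 10 x 0.0004 0.0032 y -0.0025 0.0033 0.0009
0.095 26 x -0.0081 0.0149 y -0.0114 0.0099 -0.0048
0.1 843 x -0.0103 0.0152 y -0.0128 0.0124 -0.0005
0.105 131 x -0.0057 0.0133 y -0.0082 0.0078 -0.0005
0.11 95 x -0.0053 0.0138 y -0.0084 0.0086 -0.0005
0.115 267 x -0.0057 0.0176 y -0.0149 0.0132 0.0001
tcp [ 0.5214 -0.2791  0.2124] yaw 97.94 shares [ 0.011 -0.001  0.112] twist 0
foot [ 0.5213 -0.2763  0.0023] yaw,tilt [102.2  88.9] lip [ 0.5208 -0.2743  0.1123] 12750 mean 0.0014
```

View pics/w7c.png

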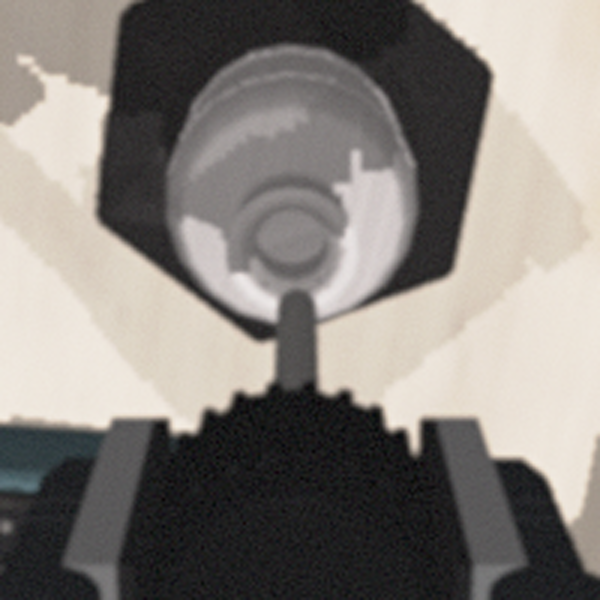

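Enlarged: the lip ring is centred at (290,232), with the rod at (295,330) in front of and above it. The lip centre is 2.3 mm along tool +x and 1 mm along -y from the rod axis, so I'll correct that and lower.

```bash
python3 -m handwheel '[[[0.0125,-0.005,0,0],[0.0125,-0.005,0.05,0],[0.0125,-0.005,0.12,0],[0.0125,-0.005,0.18,0],[0.0125,-0.005,0.24,0],[0.0125,-0.005,0.3,0],[0.0125,-0.005,0.36,0],[0.0125,-0.005,0.4,0],[0.0125,-0.005,0.4,0]]]'
```

```text
time_s: 15.98
eef_pos: [0.5186, -0.2761, 0.1293]
eef_rot: [-0.001, 0.657, 0.754, -0.0]
wrist_force: [-0.5, -0.5, -0.5]
opening: 0.355
grasp_force: 60.4
```

```bash
python3 -m handwheel '[[[0,0,0.02,0],[0,0,0.04,0],[0,0,0.055,0],[0,0,0.065,0],[0,0,0.07,0],[0,0,0.07,0]]]'
```

```text
time_s: 16.73
eef_pos: [0.5191, -0.2765, 0.1162]
eef_rot: [0.0, 0.657, 0.754, 0.0]
wrist_force: [-0.7, 0.2, -1.0]
opening: 0.356
grasp_force: 60.5
```

```bash
python3 -m handwheel '[[[0,0,0.006,0],[0,0,0.012,0],[0,0,0.018,0],[0,0,0.018,0]]]'
```

```text
time_s: 17.23
eef_pos: [0.5193, -0.2766, 0.1158]
eef_rot: [0.0, 0.657, 0.754, -0.0]
wrist_force: [-9.0, 5.3, 22.1]
opening: 0.351
grasp_force: 62.8
```

```bash
python3 -m handwheel '[[[0,0,0.006,0],[0,0,0.006,0]]]'
python3 -m handwheel '[[[0,0,0,0],[0,0,-0.01,0],[0,0,-0.01,0],[0,0,-0.01,0]]]' 60
python3 -m handwheel '[[[0,0,-0.1,0],[0,0,-0.3,0],[0,0,-0.5,0],[0.2,0,-0.7,0],[0.4,0,-0.7,0],[0.5,0,-0.7,0],[0.5,0,-0.7,0],[0.5,0,-0.7,0]]]'
python3 - <<'E'
from fit import *
c=wrist("w8");W=cloud(c);q=W[(abs(W[...,0]-.52)<.03)&(abs(W[...,1]+.277)<.03)&(W[...,2]>.128)&(W[...,2]<.16)]
t=q
for _ in range(5):
    k=np.linalg.lstsq(np.c_[t[:,:2]-[.52,-.277],np.ones(len(t))],t[:,2],rcond=None)[0]
    r=q[:,2]-np.c_[q[:,:2]-[.52,-.277],np.ones(len(q))]@k;t=q[abs(r)<.0015]
print("cap top",len(t),k.round(4),t.min(0).round(4),t.max(0).round(4))
B=W.reshape(-1,3);B=B[(B[:,2]>.006)&(B[:,2]<.09)&(np.linalg.norm(B[:,:2]-[.52,-.28],axis=1)<.08)];fit(B,[.521,-.278,.0,np.radians(106),1.55])
y,x=np.where((abs(W[...,0]-.52)<.06)&(abs(W[...,1]+.277)<.06)&(W[...,2]>.01)&(W[...,2]<.15));y0,x0=max(int(y.mean())-90,0),max(int(x.mean())-110,0)
c2=ctrl.camera("scene")["color"];print(x0,y0)
cv2.imwrite("pics/w8c.png",np.hstack([cv2.resize(c["color"][y0:y0+180,x0:x0+220,::-1],(440,360)),cv2.resize(c2[190:280,330:420,::-1],(360,360))]))
E
```

```text
time_s: 17.48
eef_pos: [0.5194, -0.2767, 0.1157]
eef_rot: [0.001, 0.656, 0.754, -0.0]
wrist_force: [-11.9, 7.5, 29.9]
opening: 0.348
grasp_force: 63.6
time_s: 17.98
eef_pos: [0.5188, -0.2763, 0.1129]
eef_rot: [-0.0, 0.657, 0.754, 0.0]
wrist_force: [0.8, -0.5, 0.6]
opening: 0.705
grasp_force: 0.0
time_s: 18.98
eef_pos: [0.5052, -0.1781, 0.2531]
eef_rot: [-0.0, 0.657, 0.754, -0.0]
wrist_force: [-0.2, -0.1, 0.1]
opening: 0.7
grasp_force: 0.0
cap top 1216 [ 0.0063 -0.0291  0.1371] [ 0.5054 -0.2909  0.1352] [ 0.5347 -0.2617  0.1388]
foot [ 0.5214 -0.2773  0.0024] yaw,tilt [101.9  88.9] lip [ 0.5209 -0.2752  0.1123] 8054 mean 0.0012
209 215
```

View pics/w8c.png

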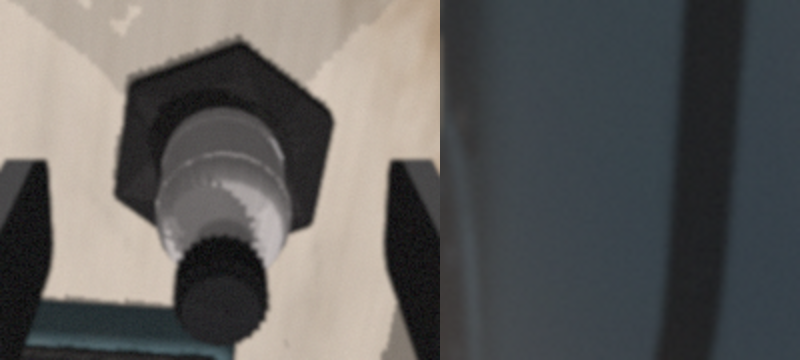

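Left half of the last picture: the bottle stands on its hexagonal foot, with the cap seated on the lip at (220,290). The measured cap top of 0.137 m matches the lip plus 26 mm. The gripper is clear, so I'll hand in.

```bash
python3 -c "
from bench import ctrl
print(ctrl.hand_in())"
```

```text
the job is handed in; nothing more can be done
None
```

I stood the bottle back up on its foot close to where it fell, pushed the stopper fully home in its neck, and handed the job in about 19 s into the 66 s limit.

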